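# Hold the toy shelf's lift-up top open for fitting its stay

### The job

I am about to screw a new stay to the lift-up top of the blue toy shelf, which drops shut by itself. Lift the duck off the top and stand it on its wheels on the table, clear of the shelf, then raise the top to 60 degrees from shut and finish still holding it there with the gripper, steady. Do not drop the duck or the top, keep the drawer shut and leave the other things on the table where they lie.

Things in the scene. Friction and masses are not known exactly. Their poses are not given: they have to be found in the camera images.
- chest: the low sky-blue painted pine toy shelf, fixed to the table: body 200 mm deep (its x), 360 mm wide (its y) and 140 mm high, under a lift-up top; a shallow drawer below the toy bin. Origin: centre of its underside, on the table. Its front (drawer knob, lid knob) faces its own -x, z up
- lid (a joint): angle of the lift-up top (lid) in rad: 0 shut (level), grows as its front edge rises, 1.047 is 60 degrees, stop at 1.85. No spring and almost no friction: let go anywhere below upright it falls shut. A blue board 215 mm deep, 380 mm wide, 14 mm thick, about 0.5 kg; shut, its upper face is 154 mm above the table
- lid_hinge (a point): middle of the hinge line, at the body's upper back edge, at the level of the lid's underside: 100 mm behind (chest +x) and 140 mm above the chest's origin. The hinge line runs along the chest's y; it does not move with the lid
- lid_knob (a point): centre of the ball, 30 mm across, of the lid's turned wooden knob; moves with the lid. Shut, it is 185 mm in front of the hinge line (chest -x), midway along the lid, and 24 mm above the lid's upper face (38 mm above the hinge line); below the ball is a 13 mm thick neck on a 20 mm collar
- lid_front (a point): middle of the lid's front edge, half way through its thickness; moves with the lid. Shut, 215 mm in front of the hinge line and 7 mm above it; the lid overhangs the front of the body by 15 mm and each side by 10 mm
- drawer (a joint): how far the shallow drawer under the bin is pulled out, m, 0 shut; slides towards the chest's -x with some friction. Its 24 mm knob sticks out 25 mm from the front, 41 mm above the table
- duck: wooden pull-along duck, about 0.2 kg, standing on the lid at the start. Origin: on the ground amid its four wheels; x to its beak, z up. x from -62 to 71 mm, 97 mm tall. Flat-sided body 40 mm thick (y), 25 to 65 mm above the ground, x -40 to 45: grip it across y at x 0, 50 mm up; head 30 mm thick, above x 15 to 53. Wheels 26 mm across, 49 mm over their outer faces, turning stiffly on axles along y
- roof: bystander: faded red roof block, a three-sided wooden prism 70 mm (x) by 33 mm (y), ridge along y 35 mm high. Origin: centre of its underside
- brick: bystander: plain wooden brick 66 x 33 x 33 mm (x, y, z). Origin: centre of its underside
- screwdriver: bystander: screwdriver 170 mm long lying along its x, under 40 mm high. Origin: midway, on the table
- stay: bystander: the new brass lid stay, a flat bar 160 mm long (x) with a 30 mm wide screw plate at each end, 8 mm high. Origin: centre of its underside

How it is judged:
By the outcome, as a careful person would: the job done as asked, in the order asked, and still so for the second after the job is handed in, while the arm keeps its last pose, push and grip.
It also fails if it takes over 51 s, if anything falls off the work surface, if the arm or the gripper's body presses on something with over 40 N, if the wrist force passes 120 N, or if a joint passes its speed limit or range.

### The arm

A 6-joint arm with a two-finger parallel gripper is mounted at the origin on the work surface. World frame = base frame: x ahead of the robot, y to its left, z up, the work surface at z = 0. Lengths are in mm, angles in rad, forces in N, time in s.
With the tool pointing down it reaches from about 300 to 775 mm from the base axis. Payload 14.6 kg.
Tool frame: the origin (TCP) lies midway between the tips of the shut fingers; the grasp point (between the pads) lies behind it (manip.grip_depth is the z of the grasp point in the tool frame, in mm); z points along the fingers, y is the line along which they close (so a half turn about z gives the same grasp; the last joint's range is limited). The gripper opens to 94 mm and grips with 3 to 60 N. Pads are 16 mm wide; open, the fingers measure 119 mm over their backs; the gripper's body (75 mm by 177 mm) begins 78 mm behind the grasp point.
Start: joints at [1.199, 0.3, 1.521, -0, 1.321, -0.067], TCP at [165.054, 524.639, 205.446] pointing down, gripper open.
Joint ranges: [-3.03, 3.03], [-0.79, 2.21], [0.23, 2.52], [-1.04, 4.18], [0, 3.07], [-2.55, 2.55]. Speed limits (rad/s): [2.22, 2.22, 2.57, 3.14, 3.14, 3.14].

### API

Orientations are given as [roll, pitch, yaw] about the fixed x, y, z axes, in that order (R = Rz(yaw) Ry(pitch) Rx(roll)).
In Python, from cell import manip, eyes, sensors gives the robot as it stands (manip), with the cameras (eyes) and the readings (sensors).
- The arm moves only by the tool move_tool, called after ">>>" as a command line: name --argument value ..., lists and objects as JSON in quotes. Schema: {"type":"object","properties":{"moves":{"type":"array","items":{"type":"object","properties":{"tx":{"type":"number"},"ty":{"type":"number"},"tz":{"type":"number"},"ax":{"type":"number"},"ay":{"type":"number"},"az":{"type":"number"}},"additionalProperties":false},"minItems":1,"maxItems":5},"finger_gap":{"type":"number"},"force":{"type":"number"},"only":{"type":"string"},"quiet":{"type":"boolean"},"lines":{"type":"string"}},"required":["moves"],"additionalProperties":false}. moves is a list of rows, 1 to 5 of them, each an object with the fields tx, ty, tz (the shift in a scale on which 1.0 is 750 mm), ax, ay, az (a rotation vector in normalised numbers (1 is pi rad)); a field left out counts as zero; each row is the pose to reach, as a shift and turn from the pose commanded when the call began, along the tool's axes at that moment; what a row does not reach only later rows make up. A row lasts 1/10 s, in which the tool goes at most 50 mm and 0.15 rad, less where a joint would pass 70% of its speed; a pose out of reach is approached as far as the arm can. finger_gap is the finger opening in mm, set as the call begins (left out keeps the last). The fingers move at their own pace and stop on an object; force is the grip in N (left out, the last holds). Time passes only in rows, so rows that do not move let the fingers close. The tool returns the time, the measured TCP pose, the force, the opening and the grip force at its end. only (a regular expression) keeps the lines of the reply that match it, lines (a string "A,B") keeps lines A to B, and quiet returns only ok. Shift and turn numbers lie between -1 and 1, and a call with a number outside is refused. Input that does not fit is refused with a message, and nothing moves.
- sensors.read_state(): the state, without advancing time (a new reading comes with each control period).
- eyes.camera(name): name is "scene" or "top" or "wrist"; returns (picture, depth): 384x512x3 uint8, red, green, blue; 384x512 float32, mm along the optical axis (not along the pixel's ray), 0 where there is no reading.
- eyes.camera_info(name): a dict with "K" (3x3 intrinsics, pixels), "rvec" (rotation vector, rad) and "tvec" (3), from world to camera coordinates, as OpenCV has them; the wrist camera has in their place "mount" (4x4, takes a point from camera to tool coordinates, whose origin is the TCP and whose axes are the flange's). Camera axes: x right, y down, z forward; pixel columns grow to the right and rows downward; lengths in mm; the calibration is good to about 2 mm. The wrist camera is an equidistant fisheye: a pixel r from the principal point sees the ray r / f radians off the axis. A picture is of the moment at which its call begins: read the wrist's pose just before it. camera_info takes no time and is no camera call.
- manip.sign_off(): hands the job in; it is judged then, once.
The state is a dict: "clock": time; "joints": joint angles; "qd": joint speeds; "effort": joint torques, N m; "eef_pos": TCP position; "eef_rot": TCP orientation; "wrist_force": force on the tool from outside, world axes, zero at the start; "moment": the same for the moment, N m; "finger_gap": finger opening in mm; "finger_force": force on a finger pad.
Only numpy, scipy, OpenCV 4.12 (cv2) and the standard library are available. Lean on these libraries where they do the work, as an engineer would, in place of code of your own. Each camera call takes 0.05 s, during which the arm holds its last target. There are 200 camera calls.

## Working session

There is one attempt and no reset: what is moved stays moved. The work goes in short steps, Python scripts to look and compute and a tool call to move; the robot and the scene stay as the last step left them, time stands still between calls to the robot, and variables do not carry over. Pictures are saved under pics/ and viewed, at most 10 in all, crops included, and the job is handed in when it is done.

```bash
ls; mkdir -p pics
```

Run:
```python
from cell import manip, eyes, sensors
import cv2,numpy as np
s=sensors.read_state();print(s,manip.grip_depth)
for n in("scene","top"):
    p,d=eyes.camera(n);i=eyes.camera_info(n);print(n,i)
    np.savez(f"pics/{n}0.npz",p=p,d=d,**{k:np.array(v) for k,v in i.items()})
    cv2.imwrite(f"pics/{n}0.png",p[:,:,::-1])
print(eyes.camera_info("wrist"))
```

```text
cell.py
pics
{'clock': 0.0, 'joints': array([ 1.19937603e+00,  3.00476283e-01,  1.52155607e+00,  2.32659863e-05,
        1.32069321e+00, -6.65552264e-02]), 'qd': array([-0.00221045,  0.00104375,  0.00179351, -0.0007538 , -0.00078026,
       -0.00088172]), 'effort': array([ 3.54215872e-04, -5.31813455e+01, -3.52737665e+01,  7.08123785e-02,
        2.44895130e-02, -9.20111074e-05]), 'eef_pos': array([164.97281516, 524.4125141 , 204.89406624]), 'eef_rot': array([-3.14046375e+00, -9.78310866e-05,  2.83672176e+00]), 'wrist_force': array([0.3477464 , 0.87534391, 0.28489447]), 'moment': array([-0.01057177, -0.00742264, -0.04124351]), 'finger_force': 0.0, 'finger_gap': 94.0717526931069} -18.8
scene {'K': array([[383.54204652,   0.        , 256.63279668],
       [  0.        , 383.54204652, 186.96142142],
       [  0.        ,   0.        ,   1.        ]]), 'rvec': array([ 0.8040501 ,  2.54189784, -1.17371359]), 'tvec': array([ 413.73585127, -102.48872639, 1441.2726431 ])}
top {'K': array([[350.98068093,   0.        , 256.35482743],
       [  0.        , 350.98068093, 187.02292033],
       [  0.        ,   0.        ,   1.        ]]), 'rvec': array([ 2.06196545, -2.12461862,  0.25705658]), 'tvec': array([  2.26201009, 545.51062293, 991.42204377])}
{'K': array([[297.31863964,   0.        , 258.07344687],
       [  0.        , 297.31863964, 191.12188642],
       [  0.        ,   0.        ,   1.        ]]), 'mount': array([[ 3.76800805e-04, -9.67576221e-01, -2.52578926e-01,
         7.23038647e+01],
       [ 9.99999870e-01,  4.51232443e-04, -2.36761738e-04,
        -4.45319041e-01],
       [ 3.43056834e-04, -2.52578804e-01,  9.67576266e-01,
        -1.79323453e+02],
       [ 0.00000000e+00,  0.00000000e+00,  0.00000000e+00,
         1.00000000e+00]])}
```

View pics/scene0.png

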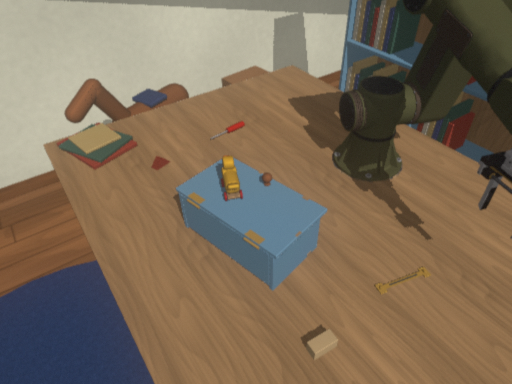

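View pics/top0.png

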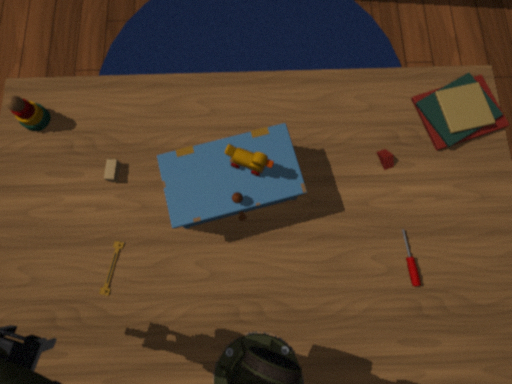

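The scene view shows the shelf with its back to the camera, the duck near (231,178) and the lid knob at (267,179). In the top view the lid corners are at (157,155), (287,125), (304,192) and (172,226). There the knob is at (237,198), and the duck is at (247,158) with its beak to the right and slightly down.

Create h.py:
```python
import numpy as np,cv2
from cell import manip, eyes, sensors
from scipy.spatial.transform import Rotation as Ro
def cloud(d,K,rvec,tvec):
    v,u=np.mgrid[:384,:512]
    c=np.stack([(u-K[0,2])/K[0,0]*d,(v-K[1,2])/K[1,1]*d,d],-1)
    return (c-tvec)@cv2.Rodrigues(rvec)[0]      # R^T(c-t)
def load(n):
    z=np.load(f"pics/{n}0.npz"); return z['p'].astype(int),z['d'],cloud(z['d'],z['K'],z['rvec'],z['tvec']),z
def tri(px_top,px_scene):
    A=[]
    P=[]
    for n,px in(("top",px_top),("scene",px_scene)):
        i=eyes.camera_info(n)
        P.append(np.array(i['K'])@np.c_[cv2.Rodrigues(np.array(i['rvec']))[0],np.array(i['tvec'])])
    X=cv2.triangulatePoints(P[0],P[1],np.array(px_top,float),np.array(px_scene,float))[:,0]
    return X[:3]/X[3]
```

Run:
```python
from h import *
np.set_printoptions(precision=1,suppress=True)
for n in("top","scene"):
    p,d,w,z=load(n)
    ok=d>0
    hsv=cv2.cvtColor(p.astype(np.uint8),cv2.COLOR_RGB2HSV)
    near=ok&(abs(w[...,2]-154)<10)&(hsv[...,0]>95)&(hsv[...,0]<120)&(hsv[...,1]>80)
    near&=(w[...,0]>200)
    L=w[near];print(n,"lid z",np.median(L[:,2]),len(L))
    r=cv2.minAreaRect(L[:,:2].astype(np.float32));print(r,cv2.boxPoints(r).tolist())
    c=np.array(r[0])
    up=ok&(w[...,2]>162)&(w[...,2]<280)&(np.linalg.norm(w[...,:2]-c,axis=-1)<190)
    nn,lab,st,ce=cv2.connectedComponentsWithStats(up.astype(np.uint8))
    for i in range(1,nn):
        if st[i,4]<8: continue
        q=w[lab==i];print(" comp",ce[i],st[i,4],q.mean(0),q.min(0),q.max(0))
        if st[i,4]>80:
            for lo,hi in((175,225),(225,260)):
                s=q[(q[:,2]>lo)&(q[:,2]<hi)]
                if len(s)>10: print("   band",lo,len(s),cv2.minAreaRect(s[:,:2].astype(np.float32)))
    t=ok&(w[...,2]>6)&(w[...,2]<60)&(abs(w[...,1])<600)&(w[...,0]>100)&(w[...,0]<800)
    nn,lab,st,ce=cv2.connectedComponentsWithStats(t.astype(np.uint8))
    for i in range(1,nn):
        if st[i,4]>25: q=w[lab==i];print(" obj",ce[i],st[i,4],q.mean(0),q.min(0),q.max(0))
```

```text
top lid z 154.4602514588921 8516
((563.8230590820312, 56.20823669433594), (213.7316436767578, 376.33343505859375), 13.489702224731445) [[416.01171875, 214.25514221191406], [503.7991943359375, -151.6959686279297], [711.6343994140625, -101.83866882324219], [623.846923828125, 264.1124267578125]]
 comp [248.  159.7] 817 [582.1   6.7 218.5] [552.2 -58.  162. ] [623.   66.4 254. ]
   band 175 517 ((590.0643920898438, 15.18954086303711), (108.01568603515625, 44.4843635559082), 66.96971130371094)
   band 225 263 ((587.23876953125, 2.778472900390625), (128.94686889648438, 29.185914993286133), 65.52894592285156)
 comp [237.  197.9] 98 [487.3  38.5 188.2] [474.7  25.4 173.6] [500.9  52.3 195.3]
   band 175 97 ((487.80413818359375, 38.823123931884766), (26.730974197387695, 26.217939376831055), 88.98101043701172)
 obj [428.3 121.9] 304 [ 759.4 -586.2   23.1] [ 687. -600.    6.] [ 800.  -563.9   38.8]
 obj [386.1 158.6] 202 [ 638.4 -433.7   19.9] [ 607.6 -457.5    6.4] [ 671.4 -413.    36. ]
 obj [111.6 170.4] 295 [622.7 441.8  29.1] [591.2 426.4   6.1] [660.3 463.   38.1]
 obj [240.8 212.8] 319 [
[... 1040 characters left out ...]
293945)
 obj [231.4 127.8] 143 [ 307.4 -466.9   19.7] [ 240.8 -518.5    6. ] [ 410.1 -456.5   29.8]
 obj [116.  151.3] 221 [ 757.6 -584.7   22.2] [ 685.  -599.9    6.2] [ 800.  -560.8   40.7]
 obj [159.2 161.5] 131 [ 648.1 -427.4   20.1] [ 614.4 -482.4    6.2] [ 674.  -405.2   39.5]
 obj [346.7 168.1] 191 [111.6   4.6  14.5] [100.  -66.6   6.1] [130.   70.3  37.3]
 obj [253.2 255. ] 1405 [618.9 148.6  35.8] [ 435.5 -139.1    6.1] [714.3 258.4  60. ]
 obj [423.1 270.7] 31 [259.5 447.7   8. ] [246.3 434.7   6.2] [274.6 460.7  12.5]
 obj [383.3 285.7] 58 [384.  418.1   7.4] [355.2 402.1   6. ] [402.5 429.4  10.7]
 obj [321.4 343.1] 564 [632.  449.9  29.9] [594.1 428.1   6.1] [662.8 465.7  38.1]
```

Run:
```python
from h import *
a=load("top")[0][110:235,140:320].astype(np.uint8);b=load("scene")[0][140:290,165:335].astype(np.uint8)
a=cv2.resize(a,(390*1,271));b=cv2.resize(b,None,fx=400/170,fy=400/170)
a=cv2.resize(load("top")[0][110:235,140:320].astype(np.uint8),None,fx=400/180,fy=400/180)
H=max(a.shape[0],b.shape[0]);o=np.zeros((H,800,3),np.uint8);o[:a.shape[0],:a.shape[1]]=a;o[:b.shape[0],400:400+b.shape[1]]=b
cv2.imwrite("pics/crop1.png",o[:,:,::-1])
```

```text
(no output)
```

View pics/crop1.png

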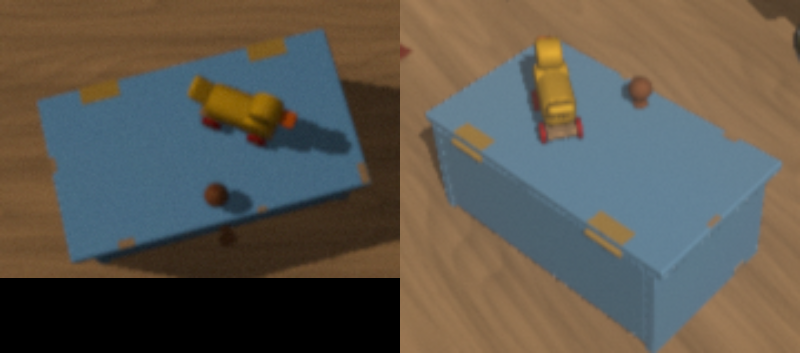

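The crop shows the duck in the right half of the lid, its beak towards the robot's right, and the knob is clear. I'll cross-check by triangulating, then work out the approach.

Add to h.py:
```python
np.set_printoptions(precision=3,suppress=True)
def to(pos,psi=None,tilt=0):
    """shift+rotvec in tool axes from measured pose to target (tool down, yaw psi)"""
    s=sensors.read_state(); R=Ro.from_euler('xyz',s['eef_rot'])
    T=Ro.from_euler('xyz',[np.pi,0,psi]) if psi is not None else R
    print("shift",R.inv().apply(np.array(pos)-s['eef_pos']).round(1),"rot",(R.inv()*T).as_rotvec().round(3),
      "at",s['eef_pos'].round(1),s['eef_rot'].round(3))
```

Run:
```python
from h import *
print("knob tri",tri((237,197.9),(266.4,177.5)))
print("lid corners tri", tri((157,155),(323,211)),tri((287,125),(178,188)),"tail-left back corners guess")
to([590.3,8,330],1.157)
```

```text
knob tri [490.135  38.878 176.273]
lid corners tri [553.182 270.434 272.231] [ 706.362 -106.522  145.649] tail-left back corners guess
shift [-560.7 -365.1 -124.7] rot [-0.001  0.001  1.68 ] at [165.  524.4 205. ] [-3.141 -0.     2.837]
```

The knob triangulates to (490, 39, 176) mm against the lid-fit prediction of (488, 38, 178), so they agree. Next I'll move above the duck.

The rows are not in the units I measure in: shifts go in shares of 750 mm and turns go in shares of pi rad. I convert before sending: -140 mm / 750 = -0.1867, -125 mm / 750 = -0.1667, 0.75 rad / 3.1416 = 0.2387.

>>> move_tool --moves '[{"tz":-0.0667,"az":0.0477},{"tx":-0.0267,"ty":-0.0133,"tz":-0.1267,"az":0.0955},{"tx":-0.08,"ty":-0.052,"tz":-0.1667,"az":0.1432},{"tx":-0.1333,"ty":-0.0867,"tz":-0.1667,"az":0.191},{"tx":-0.1867,"ty":-0.1213,"tz":-0.1667,"az":0.2387}]' --finger_gap 80

```text
clock: 0.6
eef_pos: [270.4, 396.4, 331.2]
eef_rot: [3.14, -0.0, 2.082]
wrist_force: [0.9, 0.1, -0.1]
finger_gap: 80.4
finger_force: 0.0
```

```bash
python3 -c "
from h import *
to([590.3,8,330],1.157)"
```

```text
shift [-495.2   89.1    1.1] rot [ 0.001 -0.001  0.925] at [270.4 396.4 331.2] [ 3.14  -0.     2.082]
```

In the tool's units: -245 mm / 750 = -0.3267, -196 mm / 750 = -0.2613, 0.75 rad / 3.1416 = 0.2387.

>>> move_tool --moves '[{"tx":-0.0653,"ty":0.012,"az":0.0477},{"tx":-0.1307,"ty":0.024,"az":0.0955},{"tx":-0.196,"ty":0.0347,"az":0.1432},{"tx":-0.2613,"ty":0.0467,"az":0.191},{"tx":-0.3267,"ty":0.0587,"az":0.2387}]'

```text
clock: 1.1
eef_pos: [429.8, 204.4, 330.4]
eef_rot: [-3.142, -0.0, 1.331]
wrist_force: [0.3, 0.8, -0.4]
finger_gap: 80.4
finger_force: 0.0
```

>>> move_tool --moves '[{"az":0.0318},{"az":0.0557}]'

```text
clock: 1.3
eef_pos: [429.6, 204.9, 329.9]
eef_rot: [-3.141, 0.001, 1.155]
wrist_force: [-0.1, 0.4, -0.1]
finger_gap: 80.1
finger_force: 0.0
```

```bash
python3 -c "
from h import *
to([590.3,8,330],1.157)"
```

```text
shift [-115.2  226.6   -0.2] rot [-0.001  0.001 -0.002] at [429.6 204.9 329.9] [-3.141  0.001  1.155]
```

In the tool's units: 218 mm / 750 = 0.2907, 178 mm / 750 = 0.2373.

>>> move_tool --moves '[{"tx":-0.0293,"ty":0.0587},{"tx":-0.0587,"ty":0.1173},{"tx":-0.088,"ty":0.1733},{"tx":-0.12,"ty":0.2373},{"tx":-0.1467,"ty":0.2907}]'

```text
clock: 1.8
eef_pos: [586.1, 16.8, 330.1]
eef_rot: [-3.141, 0.0, 1.162]
wrist_force: [0.8, 2.0, 0.9]
finger_gap: 80.2
finger_force: 0.0
```

>>> move_tool --moves '[{"tx":-0.0067,"ty":0.0113},{"tx":-0.0067,"ty":0.0113}]'

```text
clock: 2.0
eef_pos: [591.4, 9.6, 329.3]
eef_rot: [-3.14, 0.001, 1.16]
wrist_force: [-0.9, 0.4, -0.1]
finger_gap: 80.0
finger_force: 0.0
```

Run:
```python
from h import *
to([590.3,8,185],1.157)
for n in("wrist",):
    s=sensors.read_state();p,d=eyes.camera(n)
    i=eyes.camera_info(n);K=i['K'];M=i['mount']
    v,u=np.mgrid[:384,:512];a=(u-K[0,2])/K[0,0];b=(v-K[1,2])/K[0,0];r=np.hypot(a,b)+1e-9
    k=np.tan(np.minimum(r,1.4))/r*d
    c=np.stack([a*k,b*k,d],-1)
    t=c@M[:3,:3].T+M[:3,3];w=Ro.from_euler('xyz',s['eef_rot']).apply(t.reshape(-1,3)).reshape(t.shape)+s['eef_pos']
    m=(d>0)&(r<1.3)
    for lo,hi in((183,216),(226,262)):
        q=w[m&(w[...,2]>lo)&(w[...,2]<hi)&(np.hypot(w[...,0]-590,w[...,1]-8)<90)]
        q=q[np.hypot(q[:,0]-489,q[:,1]-38)>25]
        if len(q)>10:print(lo,len(q),cv2.minAreaRect(q[:,:2].astype(np.float32)))
    q=w[m&(w[...,2]>165)&(w[...,2]<200)&(np.hypot(w[...,0]-489,w[...,1]-38)<25)]
    if len(q): print("knob",q.mean(0),q.min(0),q.max(0))
    cv2.imwrite("pics/w1.png",p[:,:,::-1])
```

```text
shift [ -1.8  -0.1 144.3] rot [-0.002  0.001  0.003] at [591.4   9.6 329.3] [-3.14   0.001  1.16 ]
183 469 ((591.6082153320312, 9.377620697021484), (87.06255340576172, 40.23238754272461), 66.94853210449219)
226 1449 ((589.4430541992188, 3.8183364868164062), (129.41787719726562, 29.541120529174805), 67.08666229248047)
knob [494.512  41.229 187.384] [478.293  26.226 173.598] [506.072  55.092 194.636]
```

View pics/w1.png

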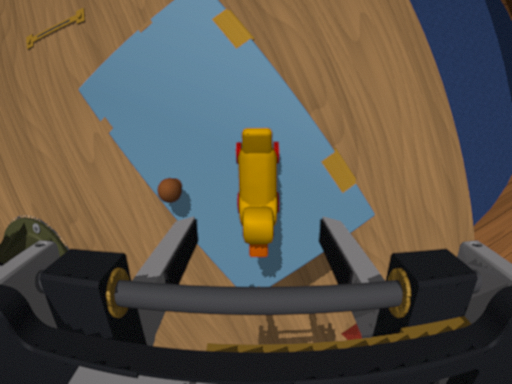

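The wrist view shows the duck at (258,190), centred and aligned between the fingers, with the knob clear at (170,189). The body measures 87 x 40 mm around (592, 10), as it should, so I'll descend.

In the tool's units: 144 mm / 750 = 0.192, 132 mm / 750 = 0.176, -0.01 rad / 3.1416 = -0.0032.

>>> move_tool --moves '[{"tz":0.06,"az":-0.0032},{"tz":0.1133,"az":-0.0032},{"tz":0.1533,"az":-0.0032},{"tz":0.176,"az":-0.0032},{"tz":0.192,"az":-0.0032}]'

```text
clock: 2.55
eef_pos: [590.0, 12.2, 185.6]
eef_rot: [-3.141, 0.0, 1.174]
wrist_force: [0.3, -0.1, -0.5]
finger_gap: 80.1
finger_force: 0.0
```

>>> move_tool --moves '[{},{},{},{},{}]' --finger_gap 30 --force 20

```text
clock: 3.05
eef_pos: [591.2, 10.7, 187.0]
eef_rot: [3.141, -0.0, 1.172]
wrist_force: [-0.3, 0.3, 0.2]
finger_gap: 43.3
finger_force: 0.0
```

>>> move_tool --moves '[{},{},{}]' --finger_gap 30 --force 20

```text
clock: 3.35
eef_pos: [591.1, 10.6, 186.8]
eef_rot: [3.141, -0.0, 1.172]
wrist_force: [-0.2, 0.5, 3.9]
finger_gap: 39.8
finger_force: 20.0
```

>>> move_tool --moves '[{"tz":-0.02},{"tz":-0.0667},{"tz":-0.1133},{"tz":-0.1333},{"tz":-0.1333}]'

```text
clock: 3.85
eef_pos: [591.5, 10.6, 288.3]
eef_rot: [3.139, -0.001, 1.172]
wrist_force: [0.5, 0.2, -1.9]
finger_gap: 40.0
finger_force: 20.0
```

```bash
python3 -c "
from h import *
to([450,-300,286])"
```

```text
shift [-341.2   -9.7    1.9] rot [0. 0. 0.] at [591.5  10.6 288.3] [ 3.139 -0.001  1.172]
```

In the tool's units: -200 mm / 750 = -0.2667, -155 mm / 750 = -0.2067.

>>> move_tool --moves '[{"tx":-0.0333},{"tx":-0.0867,"ty":-0.0027},{"tx":-0.1467,"ty":-0.004},{"tx":-0.2067,"ty":-0.0053},{"tx":-0.2667,"ty":-0.008}]'

```text
clock: 4.35
eef_pos: [506.4, -172.5, 284.6]
eef_rot: [-3.139, 0.0, 1.172]
wrist_force: [0.6, -0.7, -1.3]
finger_gap: 40.2
finger_force: 20.0
```

>>> move_tool --moves '[{"tx":-0.0533},{"tx":-0.1067,"ty":-0.0027},{"tx":-0.1533,"ty":-0.004},{"tx":-0.18,"ty":-0.0053},{"tx":-0.188,"ty":-0.0053}]'

```text
clock: 4.85
eef_pos: [448.1, -301.0, 284.6]
eef_rot: [-3.139, -0.001, 1.169]
wrist_force: [0.2, 0.3, -1.9]
finger_gap: 40.2
finger_force: 20.0
```

>>> move_tool --moves '[{},{}]'

```text
clock: 5.05
eef_pos: [449.6, -298.8, 285.8]
eef_rot: [-3.141, -0.0, 1.172]
wrist_force: [-0.1, 0.9, -2.4]
finger_gap: 40.1
finger_force: 20.0
```

Run:
```python
from h import *
to([450,-300,33])
p,d=eyes.camera("scene");i=eyes.camera_info("scene");w=cloud(d,i['K'],i['rvec'],i['tvec'])
m=(d>0)&(np.hypot(w[...,0]-450,w[...,1]+300)<100)
print("lowest near:",np.percentile(w[m][:,2],[0,1,5]), "table check ", np.median(w[m&(w[...,2]<30)][:,2]))
cv2.imwrite("pics/s2.png",p[:,:,::-1])
```

```text
shift [ -1.1   1.  252.8] rot [0. 0. 0.] at [ 449.6 -298.8  285.8] [-3.141 -0.     1.172]
lowest near: [-4.625 -0.405  1.546] table check  2.3905272646501405
```

View pics/s2.png

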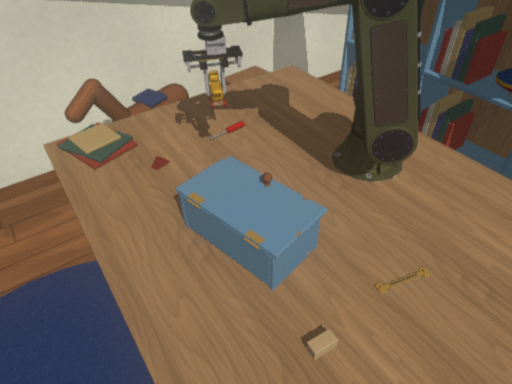

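The duck hangs level in the fingers at (215,88) and the lid is empty. I'll lower it, slowly at the end.

In the tool's units: 205 mm / 750 = 0.2733, 170 mm / 750 = 0.2267.

>>> move_tool --moves '[{"tz":0.0533},{"tz":0.1133},{"tz":0.1733},{"tz":0.2267},{"tz":0.2733}]'

```text
clock: 5.6
eef_pos: [449.4, -298.3, 79.4]
eef_rot: [-3.141, -0.0, 1.173]
wrist_force: [0.8, -1.1, -2.0]
finger_gap: 39.8
finger_force: 20.0
```

>>> move_tool --moves '[{"tz":0.0267},{"tz":0.0427},{"tz":0.052},{"tz":0.056},{"tz":0.056}]'

```text
clock: 6.1
eef_pos: [449.7, -299.7, 40.0]
eef_rot: [3.141, 0.0, 1.172]
wrist_force: [0.2, -1.6, -1.1]
finger_gap: 39.9
finger_force: 20.0
```

>>> move_tool --moves '[{"tz":0.002},{"tz":0.004},{"tz":0.0053},{"tz":0.006},{"tz":0.006}]'

```text
clock: 6.6
eef_pos: [449.3, -299.7, 34.9]
eef_rot: [-3.142, 0.0, 1.172]
wrist_force: [0.5, -0.7, -1.3]
finger_gap: 39.7
finger_force: 20.0
```

In the tool's units: 1.5 mm / 750 = 0.002, 1 mm / 750 = 0.0013.

>>> move_tool --moves '[{"tz":0.0013},{"tz":0.002},{"tz":0.002}]'

```text
clock: 6.9
eef_pos: [449.3, -299.6, 33.3]
eef_rot: [-3.141, -0.0, 1.172]
wrist_force: [-1.0, 0.3, -0.7]
finger_gap: 40.2
finger_force: 20.0
```

>>> move_tool --moves '[{"tz":0.0013},{"tz":0.0013},{"tz":0.0013}]'

```text
clock: 7.2
eef_pos: [449.5, -299.8, 32.8]
eef_rot: [3.141, 0.0, 1.172]
wrist_force: [-1.7, 0.9, 4.5]
finger_gap: 39.5
finger_force: 20.0
```

Contact with the table shows as the force rising to +4.5 N. Releasing now.

>>> move_tool --moves '[{},{},{},{},{}]' --finger_gap 80

```text
clock: 7.7
eef_pos: [449.3, -299.7, 32.4]
eef_rot: [-3.142, -0.0, 1.172]
wrist_force: [-0.1, 0.3, -0.1]
finger_gap: 76.5
finger_force: 0.0
```

>>> move_tool --moves '[{"tz":-0.0267},{"tz":-0.08},{"tz":-0.14},{"tz":-0.2},{"tz":-0.26}]'

```text
clock: 8.2
eef_pos: [449.0, -299.4, 229.4]
eef_rot: [3.142, 0.0, 1.172]
wrist_force: [0.4, -0.0, -0.5]
finger_gap: 79.9
finger_force: 0.0
```

```bash
python3 - <<'E'
from h import *
for n in("scene","top"):
    p,d=eyes.camera(n);i=eyes.camera_info(n);w=cloud(d,i['K'],i['rvec'],i['tvec'])
    m=(d>0)&(np.hypot(w[...,0]-450,w[...,1]+300)<100)&(w[...,2]<130)
    for lo,hi in ((30,62),(70,110)):
        q=w[m&(w[...,2]>lo)&(w[...,2]<hi)];print(n,len(q),q[:,2].max(),cv2.minAreaRect(q[:,:2].astype(np.float32)))
to([490,39,260],0.2365)
E
```

```text
scene 26 61.849427570724146 ((451.0184631347656, -300.4273376464844), (78.07333374023438, 39.747406005859375), 67.0188217163086)
scene 99 103.75692592636335 ((458.0121154785156, -293.05377197265625), (103.26376342773438, 30.486400604248047), 61.36762619018555)
top 76 61.93412157644963 ((454.0024108886719, -287.082763671875), (47.36891174316406, 41.20697021484375), 62.22264862060547)
top 34 76.41593941131141 ((470.0174560546875, -252.57421875), (13.632814407348633, 24.65384864807129), 67.55501556396484)
shift [328.2 -95.6 -28.1] rot [ 0.01  -0.002  0.935] at [ 450.8 -300.8  233.6] [3.132 0.002 1.172]
```

The duck stands upright at its spot, aligned with the grasp. Now I'll go above the knob.

In the tool's units: 200 mm / 750 = 0.2667, 155 mm / 750 = 0.2067, 0.7 rad / 3.1416 = 0.2228.

>>> move_tool --moves '[{"tx":0.0267,"ty":-0.008,"tz":-0.02,"az":0.0382},{"tx":0.0827,"ty":-0.024,"tz":-0.0373,"az":0.0859},{"tx":0.144,"ty":-0.0413,"tz":-0.0373,"az":0.1337},{"tx":0.2067,"ty":-0.06,"tz":-0.0373,"az":0.1783},{"tx":0.2667,"ty":-0.0773,"tz":-0.0373,"az":0.2228}]' --finger_gap 70

```text
clock: 8.8
eef_pos: [472.4, -102.3, 254.9]
eef_rot: [-3.141, 0.0, 0.496]
wrist_force: [1.8, 0.3, 0.3]
finger_gap: 70.0
finger_force: 0.0
```

```bash
python3 -c "
from h import *
to([490,39,280],0.2365)"
```

```text
shift [  82.8 -115.8  -25.1] rot [-0.    0.    0.26] at [ 472.4 -102.3  254.9] [-3.141  0.     0.496]
```

In the tool's units: -116 mm / 750 = -0.1547, -98 mm / 750 = -0.1307, 0.25 rad / 3.1416 = 0.0796.

>>> move_tool --moves '[{"tx":0.0333,"ty":-0.0467,"tz":-0.0067,"az":0.0318},{"tx":0.0667,"ty":-0.0933,"tz":-0.02,"az":0.0637},{"tx":0.0933,"ty":-0.1307,"tz":-0.0333,"az":0.0796},{"tx":0.1107,"ty":-0.1547,"tz":-0.0333,"az":0.0796},{"tx":0.1107,"ty":-0.1547,"tz":-0.0333,"az":0.0796}]'

```text
clock: 9.3
eef_pos: [489.5, 39.7, 279.9]
eef_rot: [-3.141, 0.0, 0.255]
wrist_force: [0.2, -0.3, 0.1]
finger_gap: 69.8
finger_force: 0.0
```

>>> move_tool --moves '[{}]'

```text
clock: 9.4
eef_pos: [489.4, 37.5, 279.8]
eef_rot: [-3.142, 0.001, 0.253]
wrist_force: [-1.2, -0.4, 0.2]
finger_gap: 69.8
finger_force: 0.0
```

```bash
python3 - <<'E'
from h import *
from scipy.optimize import least_squares
s=sensors.read_state();p,d=eyes.camera("wrist")
i=eyes.camera_info("wrist");K=i['K'];M=i['mount']
v,u=np.mgrid[:384,:512];a=(u-K[0,2])/K[0,0];b=(v-K[1,2])/K[0,0];r=np.hypot(a,b)+1e-9
k=np.tan(np.minimum(r,1.4))/r*d
c=np.stack([a*k,b*k,d],-1);t=c@M[:3,:3].T+M[:3,3]
w=Ro.from_euler('xyz',s['eef_rot']).apply(t.reshape(-1,3)).reshape(t.shape)+s['eef_pos']
hsv=cv2.cvtColor(p,cv2.COLOR_RGB2HSV)
m=(d>0)&(r<1.3)&(w[...,2]>176)&(w[...,2]<205)&(np.hypot(w[...,0]-490,w[...,1]-39)<28)
q=w[m];f=least_squares(lambda x:np.linalg.norm(q-x,axis=1)-15,[490,39,178],loss='soft_l1')
print("sphere",f.x,len(q),abs(f.fun).mean())
L=w[(d>0)&(r<1.2)&(abs(w[...,2]-154)<8)&(hsv[...,0]>95)&(hsv[...,0]<120)&(hsv[...,1]>80)]
print("lid",np.median(L[:,2]),cv2.minAreaRect(L[:,:2].astype(np.float32)))
to([f.x[0],f.x[1],f.x[2]-18.8],0.2365)
cv2.imwrite("pics/w3.png",p[:,:,::-1])
E
```

```text
sphere [490.365  39.577 178.019] 734 0.37759756384321563
lid 154.07396275958 ((565.8939208984375, 57.55485534667969), (212.40850830078125, 377.2152404785156), 13.434643745422363)
shift [  1.7  -2.3 120.7] rot [-0.     0.001  0.016] at [489.4  37.  279.9] [-3.142  0.001  0.252]
```

View pics/w3.png

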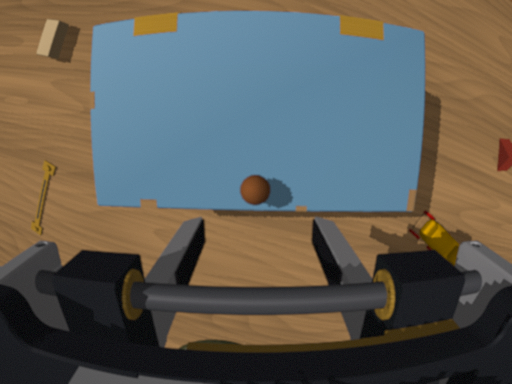

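The wrist view shows the knob at (255,189), centred, and the duck standing on the table at (438,240). The sphere fit gives (490.4, 39.6, 178.0), so I'll descend and grip.

In the tool's units: 119.5 mm / 750 = 0.1593, 114 mm / 750 = 0.152, 0.015 rad / 3.1416 = 0.0048.

>>> move_tool --moves '[{"tx":0.0027,"ty":-0.0027,"tz":0.0533,"az":0.0048},{"tx":0.0027,"ty":-0.0027,"tz":0.1,"az":0.0048},{"tx":0.0027,"ty":-0.0027,"tz":0.1333,"az":0.0048},{"tx":0.0027,"ty":-0.0027,"tz":0.152,"az":0.0048},{"tx":0.0027,"ty":-0.0027,"tz":0.1593,"az":0.0048}]'

```text
clock: 9.95
eef_pos: [490.3, 38.9, 159.4]
eef_rot: [-3.141, 0.002, 0.236]
wrist_force: [0.4, -0.1, -0.3]
finger_gap: 69.7
finger_force: 0.0
```

>>> move_tool --moves '[{},{},{},{},{}]' --finger_gap 20 --force 25

```text
clock: 10.45
eef_pos: [491.1, 40.0, 161.3]
eef_rot: [3.141, -0.001, 0.237]
wrist_force: [0.1, 0.2, 0.3]
finger_gap: 33.2
finger_force: 0.0
```

>>> move_tool --moves '[{},{},{}]'

```text
clock: 10.75
eef_pos: [490.8, 41.0, 161.2]
eef_rot: [-3.14, -0.0, 0.237]
wrist_force: [-1.6, 6.6, 3.0]
finger_gap: 28.6
finger_force: 25.0
```

```bash
python3 -c "
from h import *
to([490.4,39.6,159.5],.2365)"
```

```text
shift [-0.8  1.3  1.7] rot [-0.002 -0.     0.001] at [490.8  41.  161.2] [-3.14  -0.     0.237]
```

Gripped. Next I raise along the arc: tool x forward, z up, with the ball pivoting in the pads.

In the tool's units: -43.6 mm / 750 = -0.0581, -31.5 mm / 750 = -0.042.

>>> move_tool --moves '[{"tx":0.0019,"tz":-0.0085},{"tx":0.0067,"tz":-0.0255},{"tx":0.0125,"tz":-0.042},{"tx":0.0196,"tz":-0.0581},{"tx":0.0196,"tz":-0.0581}]'

```text
clock: 11.25
eef_pos: [505.4, 44.5, 205.5]
eef_rot: [-3.14, -0.0, 0.238]
wrist_force: [-3.3, 5.5, -2.9]
finger_gap: 28.9
finger_force: 25.0
```

```bash
python3 - <<'E'
from h import *
s=sensors.read_state();print(s['eef_pos'],s['moment'])
p,d=eyes.camera("scene");i=eyes.camera_info("scene");w=cloud(d,i['K'],i['rvec'],i['tvec'])
ex=np.array([.972,.234]);X=(w[...,:2]-[669.5,82.3])@ex;Y=(w[...,:2]-[669.5,82.3])@np.array([-.234,.972])
hsv=cv2.cvtColor(p,cv2.COLOR_RGB2HSV)
m=(d>0)&(abs(Y)<180)&(X<-15)&(X>-215)&(w[...,2]>146)&(hsv[...,0]>95)&(hsv[...,0]<120)&(hsv[...,1]>80)
print(len(X[m]),"slope deg",np.degrees(np.arctan(np.polyfit(-X[m],w[...,2][m],1))[0]))
E
```

```text
[505.388  44.521 205.548] [1.111 0.759 0.018]
5958 slope deg 14.026112975148758
```

Lid angle measures 14.0° as planned, with small forces. Continuing.

In the tool's units: -43.8 mm / 750 = -0.0584, -33.6 mm / 750 = -0.0448.

>>> move_tool --moves '[{"tx":0.0081,"ty":-0.0004,"tz":-0.0156},{"tx":0.0173,"ty":-0.0008,"tz":-0.0305},{"tx":0.0276,"ty":-0.0008,"tz":-0.0448},{"tx":0.0388,"ty":-0.0008,"tz":-0.0584},{"tx":0.0388,"ty":-0.0008,"tz":-0.0584}]'

```text
clock: 11.8
eef_pos: [533.8, 51.3, 248.9]
eef_rot: [-3.141, -0.0, 0.237]
wrist_force: [-5.1, 1.4, -0.6]
finger_gap: 28.4
finger_force: 25.0
```

>>> move_tool --moves '[{"tx":0.0153,"tz":-0.0157},{"tx":0.0319,"tz":-0.0301},{"tx":0.0497,"tz":-0.0431},{"tx":0.0497,"tz":-0.0431}]'

```text
clock: 12.2
eef_pos: [570.0, 60.0, 280.7]
eef_rot: [-3.141, 0.0, 0.237]
wrist_force: [-5.1, 2.2, 2.2]
finger_gap: 29.1
finger_force: 25.0
```

In the tool's units: 44.3 mm / 750 = 0.0591, 28.9 mm / 750 = 0.0385.

>>> move_tool --moves '[{"tx":0.0093,"tz":-0.0056},{"tx":0.0188,"tz":-0.0112},{"tx":0.0385,"tz":-0.0208},{"tx":0.0591,"tz":-0.0287},{"tx":0.0591,"tz":-0.0287}]'

```text
clock: 12.7
eef_pos: [613.3, 70.3, 302.3]
eef_rot: [-3.142, -0.0, 0.237]
wrist_force: [-4.3, 1.5, 5.0]
finger_gap: 28.8
finger_force: 25.0
```

>>> move_tool --moves '[{},{},{}]'

```text
clock: 13.0
eef_pos: [612.2, 70.1, 301.9]
eef_rot: [-3.141, 0.0, 0.237]
wrist_force: [-3.3, 3.1, 0.7]
finger_gap: 28.5
finger_force: 25.0
```

```bash
cat > ang.py <<'E'
from h import *
s=sensors.read_state()
K0=s['eef_pos']-[0,0,-18.8];H=np.array([669.5,82.3])
print("force",s['wrist_force'],s['eef_pos'])
for n in("scene","top"):
    p,d=eyes.camera(n);i=eyes.camera_info(n);w=cloud(d,i['K'],i['rvec'],i['tvec'])
    X=(w[...,:2]-H)@[.972,.234];Y=(w[...,:2]-H)@[-.234,.972]
    hsv=cv2.cvtColor(p,cv2.COLOR_RGB2HSV)
    m=(d>0)&(abs(Y)<185)&(X<8)&(X>-140)&(w[...,2]>160)&(w[...,2]<345)&(hsv[...,0]>95)&(hsv[...,0]<120)&(hsv[...,1]>80)
    Q=np.c_[X[m],w[...,2][m]];Q0=np.median(Q,0)
    for _ in range(4):
        e=np.linalg.svd(Q-Q.mean(0),full_matrices=False)[2];Q=Q[abs((Q-Q.mean(0))@e[1])<6]
    print(n,len(Q),"angle",np.degrees(np.arctan2(abs(e[0,1]),abs(e[0,0]))))
    cv2.imwrite(f"pics/{n}_f.png",p[:,:,::-1])
E
python3 ang.py
```

```text
force [-3.35   3.149  0.744] [612.241  70.08  301.945]
scene 6414 angle 58.562025781939
top 1122 angle 57.63963578609359
```

View pics/scene_f.png

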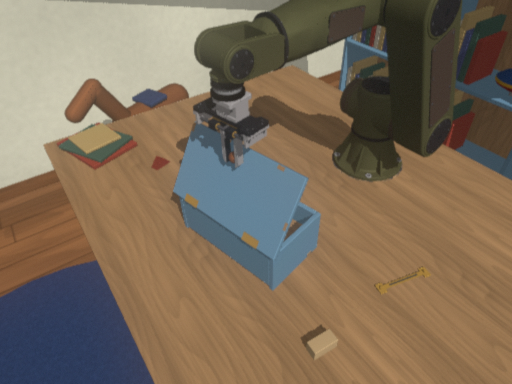

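The scene view shows the top raised, held by the knob at (232,150), with the stay, brick and roof where they were. Kinematics say 59.7° and the cameras about 58–58.6°. I'll check the camera bias against the shut-lid images with a proper plane fit.

Create pl.py:
```python
from h import *
H=np.array([669.5,82.3])
def fit(p,d,i,deg):
    w=cloud(d,i['K'],i['rvec'],i['tvec'])
    X=(w[...,:2]-H)@[.972,.234];Y=(w[...,:2]-H)@[-.234,.972];Z=w[...,2]-140
    t=np.radians(deg);al=-X*np.cos(t)+Z*np.sin(t);nn=X*np.sin(t)+Z*np.cos(t)
    hsv=cv2.cvtColor(p.astype(np.uint8),cv2.COLOR_RGB2HSV)
    m=(d>0)&(abs(Y)<175)&(al>15)&(al<205)&(abs(nn-14)<14)&(hsv[...,0]>95)&(hsv[...,0]<120)&(hsv[...,1]>80)
    A=np.c_[al[m],Y[m],np.ones(m.sum())]
    c=cv2.fitLine(np.c_[al[m],nn[m]].astype(np.float32),cv2.DIST_HUBER,0,.01,.01).ravel()
    return m.sum(),deg+np.degrees(np.arctan2(c[1],c[0])),c[3]-c[1]/c[0]*c[2]
for n in("scene","top"):
    p,d,_,z=load(n);print(n,"shut",fit(p,d,z,0))
    p,d=eyes.camera(n);i=eyes.camera_info(n);print(n,"now",fit(p,d,i,59),fit(p,d,i,60))
```

```bash
python3 pl.py
```

```text
scene shut (np.int64(3250), np.float32(-0.086261526), np.float32(15.830021))
scene now (np.int64(6127), np.float32(58.62749), np.float32(15.98661)) (np.int64(6128), np.float32(58.639034), np.float32(15.9786005))
top shut (np.int64(7096), np.float32(0.018094592), np.float32(14.466628))
top now (np.int64(686), np.float32(58.71936), np.float32(14.126539)) (np.int64(684), np.float32(58.71861), np.float32(14.130883))
```

Both cameras agree on 58.7° with no bias at shut, so I'll raise 1.3° more.

In the tool's units: 4 mm / 750 = 0.0053, -1.3 mm / 750 = -0.0017.

>>> move_tool --moves '[{"tx":0.0027,"tz":-0.0009},{"tx":0.0053,"tz":-0.0017},{"tx":0.0053,"tz":-0.0017},{"tx":0.0053,"tz":-0.0017},{"tx":0.0053,"tz":-0.0017}]'

```text
clock: 13.7
eef_pos: [616.7, 71.1, 303.5]
eef_rot: [-3.141, -0.0, 0.237]
wrist_force: [-3.8, 3.8, 2.4]
finger_gap: 28.7
finger_force: 25.0
```

```bash
python3 pl.py
```

```text
scene shut (np.int64(3250), np.float32(-0.086261526), np.float32(15.830021))
scene now (np.int64(6419), np.float32(60.046463), np.float32(15.915337)) (np.int64(6419), np.float32(60.044422), np.float32(15.918068))
top shut (np.int64(7096), np.float32(0.018094592), np.float32(14.466628))
top now (np.int64(565), np.float32(60.12346), np.float32(14.065892)) (np.int64(563), np.float32(60.124367), np.float32(14.0617485))
```

>>> move_tool --moves '[{},{},{},{},{}]'

```text
clock: 14.3
eef_pos: [616.7, 71.1, 303.5]
eef_rot: [-3.141, -0.0, 0.237]
wrist_force: [-3.2, 3.9, 0.4]
finger_gap: 28.7
finger_force: 25.0
```

The top is at 60.1° and steady. One last look at the duck, the drawer and the bystanders.

```bash
python3 -c "
from h import *
p,d=eyes.camera('top');cv2.imwrite('pics/end.png',p[:,:,::-1])"
```

```text
(no output)
```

View pics/end.png

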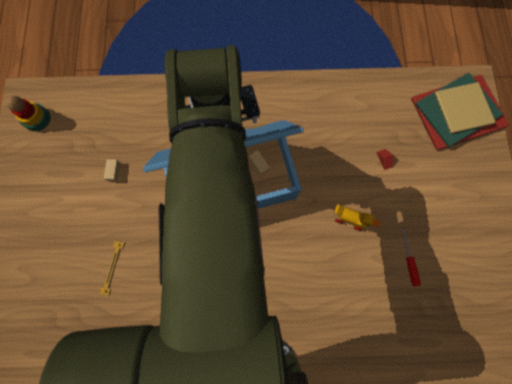

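The duck stands at (355,217). The brick (110,170), stay (113,268), roof (386,158) and screwdriver (412,265) have not moved, and the drawer shows no sign of opening.

```bash
python3 -c "
from cell import manip, eyes, sensors
print(manip.sign_off())"
```

```text
the job is handed in; nothing more can be done
None
```

The duck is on its wheels on the table, clear of the shelf, and the gripper is holding the top steady by its knob at about 60°; the job was handed in at about 14.5 s, with the bystanders where they lay and the drawer, largely hidden by the arm in the last view, never touched.

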